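# Put the jeweller's rolling mill in gear through its L-shaped gate

### The arm

A 6-joint arm with a two-finger parallel gripper is mounted at the origin on the work surface. World frame = base frame: x ahead of the robot, y to its left, z up, the work surface at z = 0. Lengths are in m, angles in rad, forces in N, time in s.
With the tool pointing down it reaches from about 0.3 to 0.775 m from the base axis. Payload 14.6 kg.
Tool frame: the origin (TCP) lies at the very end of the fingers, on their centre line; the grasp point (between the pads) lies 19 mm behind it; z points along the fingers, x is the direction in which the jaws open and shut, and the axes are right-handed (so a half turn about z gives the same grasp; the last joint's range is limited). The gripper opens to 94 mm and grips with 3 to 60 N. Pads are 16 mm wide; open, the fingers measure 119 mm over their backs; the gripper's body (75 mm by 177 mm) begins 78 mm behind the grasp point.
Start: joints at [1.079, 0.3, 1.521, -0, 1.321, -0.067], TCP at [0.227, 0.501, 0.205] pointing down, gripper open.
Joint ranges: [-3.03, 3.03], [-0.79, 2.21], [0.23, 2.52], [-1.04, 4.18], [0, 3.07], [-2.55, 2.55]. Speed limits (rad/s): [2.22, 2.22, 2.57, 3.14, 3.14, 3.14].

### API

Orientations are given as [roll, pitch, yaw] about the fixed x, y, z axes, in that order (R = Rz(yaw) Ry(pitch) Rx(roll)).
In Python, from station import ctrl gives the robot as it stands.
- The arm moves only by the shell command python3 -m inch 'ROWS' [FORCE]. ROWS is JSON, one flat list of numbers, 7 for each row, row after row: the shift along the tool's x, y, z in cm, then the turn, a rotation vector about the tool's x, y, z in rad, then the opening, from 0 (shut) to 1 (fully open). In form: [tx, ty, tz, wx, wy, wz, claw, tx, ty, tz, wx, wy, wz, claw, ...]. A call has 1 to 20 rows; each row shifts and turns the commanded pose from where the row before left it, along the tool's axes as they then stand; what a row does not reach is not made up. A row lasts 1/8 s, in which the tool goes at most 62.5 mm and 10.7 degrees, less where a joint would pass 70% of its speed; a pose out of reach is approached as far as the arm can. A call is refused whole if a number of a shift passes 6.25 or a number of a turn 0.188, either way. A call with a gripper value outside its range is refused whole. The fingers move at their own pace and stop on an object; FORCE is the grip in N (left out, the last holds). Time passes only in rows, so rows that do not move let the fingers close. It gives the time, the measured TCP pose, the force and the opening at its end, in the units of the state.
- ctrl.get_obs(): the state, without advancing time (a new reading comes with each control period).
- ctrl.camera(name): name is "scene" or "top"; returns (picture, depth): 420x560x3 uint8, red, green, blue; 420x560 float32, m along the optical axis (not along the pixel's ray), 0 where there is no reading.
- ctrl.camera_params(name): a dict with "vertical_fov" (degrees; the focal length in pixels is half the picture's height over the tangent of half this angle, whatever the lens; pixels are square), "cx", "cy" (the principal point, pixels), "distortion" ([k1, k2, p1, p2, k3] as OpenCV has them; the pictures are not rectified), "camera_from_world" (4x4, takes a point from world to camera coordinates). Camera axes: x right, y down, z forward; pixel columns grow to the right and rows downward; lengths in m; the calibration is good to about 2 mm. A picture is of the moment at which its call begins. camera_params takes no time and is no camera call.
- ctrl.hand_in(): hands the job in, once; it reports no verdict.
Trained networks look in the newest picture that a camera, given by its name, has taken for a name from the list of things; names that differ only in an ending like _2 or _b are one class to them, and where a whole thing is asked for, a point or a joint stands for the part that bears it (a point fixed in the world has none). Each returns a list of dicts, best first, with "score" (0 to 1); they miss things now and then, are a little off and sometimes report something else, mostly with a low value. They report only what shows in the picture. A call takes as long as a camera call.
- ctrl.spot_in(camera, label): "bbox" ([centre column, centre row, width, height] in pixels, round what is visible of it).
- ctrl.place_of(camera, label): "centre" ([column, row] in pixels: a listed point, or the origin of a listed thing).
The state is a dict: "time_s": time; "qpos": joint angles; "joint_vel": joint speeds; "tau": joint torques, N m; "ee_pos": TCP position; "eef_rot": TCP orientation; "force": force on the tool from outside, world axes, zero at the start; "moment": the same for the moment, N m; "grip_width": finger opening in m.
Only numpy, scipy, OpenCV 4.12 (cv2) and the standard library are available. Lean on these libraries where they do the work, as an engineer would, in place of code of your own. Each camera call takes 0.05 s, during which the arm holds its last target. There are 200 camera calls.

### The job

Put the small rolling mill in gear: push its upright gear post with your fingertips along the long leg of the L-shaped slot, round the corner, and on along the short leg until it is fully home at the end of the short leg. Only push the post from the side; do not pinch it or lift it. Leave the tools, ring, jar and everything else on the bench where they are, and finish with the hand clear.

Things in the scene. Friction and masses are not known exactly. Their poses are not given: they have to be found in the camera images.
- gate: The mill's fixed gearbox with roll stand, turned up to 0.5 rad; origin on the bench under the gearbox's centre. Gearbox: low grey box 170 (x) by 220 mm (y), bare metal top plate 8 mm thick, its top 52 mm above the bench, with an L-shaped slot 18 mm wide cut through it: long leg along the gate's +y, short leg square off it along +x. Roll stand: 195 mm high, at y +165 to +300, x -45 to +85 mm.
- post: Steel gear post, 0.15 to 0.31 kg, loose but captive, upright; origin at its foot's underside, 30 mm above the bench. Foot 70 mm wide, 8 mm thick, hidden below the plate with 6 mm free height; 14 mm pin through the slot; above it a dark cylindrical knob 24 mm wide, from 60 to 90 mm above the bench: push its side. Slides easily (1 N), stays where left, no spring. Starts in the long leg's first half.
- post_pin (a point): Point on the post's axis at the height of the plate's top, 22 mm above the post's origin.
- slot_start (a point): Plate-top point (52 mm above the bench) on the slot's centre line: where the post axis stands at the long leg's outer end, 110 mm before slot_corner. The slot runs 9 mm beyond it.
- slot_corner (a point): Plate-top point where the centre lines of the two legs cross; the slot's wall stops the post 2 mm beyond it (the pin has 2 mm play to either side everywhere).
- slot_end (a point): Plate-top point on the short leg's centre line, 65 mm from slot_corner, where the post axis stands when the pin touches the slot's end: fully home.
- graver_a: Bystander: graver with a turned wooden mushroom handle, 115 mm long, 30 mm high, lying on the bench on the robot's side of the gearbox; origin on the bench below the tool where the handle ends, x towards the blade.
- graver_b: Bystander: shorter graver, 90 mm long, 30 mm high, lying on the bench beside the gearbox on its -y side; origin and axes as graver_a.
- band: Bystander: loose brass ring, 22 mm across and 7 mm high, lying on the gearbox's plate inside the L, well off the slot; origin under its centre.
- jar: Bystander: small amber jar, 48 mm across, 55 mm high, on the bench beyond the gearbox; origin under its centre.
- anvil_block: Bystander: steel bench block 80 x 80 x 22 mm, off to the right; origin under its centre.
- hammer: Bystander: small hammer, 220 mm long, lying off to the right; origin below it at mid-length, x from handle to head.
- bowl: Bystander: white bowl, 100 mm across, 45 mm high, off to the left; origin under its centre.

How it is judged:
By the outcome, as a careful person would: the job done as asked, in the order asked, and still so for the second after the job is handed in, with the robot touching nothing.
It also fails if it takes over 38 s, if anything falls off the work surface, if the arm or the gripper's body presses on something with over 40 N, if the wrist force passes 120 N, or if a joint passes its speed limit or range.

## Working session

There is one attempt and no reset: what is moved stays moved. The work goes in short steps, Python scripts to look and compute and a shell command to move; the robot and the scene stay as the last step left them, time stands still between calls to the robot, and variables do not carry over. Pictures are saved under pics/ and viewed, about 8 in all and at most 12, crops included, and the job is handed in when it is done.

```bash
mkdir -p pics
cat > h.py <<'E'
import numpy as np, cv2
from station import ctrl
def K(cam):
    p=ctrl.camera_params(cam); f=210/np.tan(np.radians(p["vertical_fov"])/2)
    return np.array([[f,0,p["cx"]],[0,f,p["cy"]],[0,0,1]]),np.array(p["distortion"]),np.array(p["camera_from_world"])
def at_z(cam,px,z):
    k,d,T=K(cam); u=cv2.undistortPoints(np.array([[px]],float),k,d)[0,0]
    R,t=T[:3,:3],T[:3,3]; c=-R.T@t; r=R.T@np.array([u[0],u[1],1]); return c+r*(z-c[2])/r[2]
def proj(cam,P):
    k,d,T=K(cam); return cv2.projectPoints(np.atleast_2d(np.array(P,float)),cv2.Rodrigues(T[:3,:3])[0],T[:3,3],k,d)[0][:,0]
def snap(cam,fn):
    im,dp=ctrl.camera(cam); cv2.imwrite(fn,im[:,:,::-1]); return im,dp
E
python3 - <<'E'
from h import *
for c in("scene","top"):
    snap(c,f"pics/{c}0.png")
    print(c,"campos",(-K(c)[2][:3,:3].T@K(c)[2][:3,3]).round(3))
    for n,z in [("gate",0),("post_pin",.052),("slot_start",.052),("slot_corner",.052),("slot_end",.052),("band",.052),("graver_a",0),("graver_b",0),("jar",0)]:
        for r in ctrl.place_of(c,n)[:2]: print(n,round(r["score"],2),np.round(r["centre"],1),at_z(c,r["centre"],z).round(4))
print(ctrl.get_obs())
E
```

```text
scene campos [1.36 0.55 1.08]
gate 0.67 [257.7 215.8] [ 0.529  -0.0108  0.    ]
post_pin 0.61 [258. 191.] [ 0.4829 -0.0394  0.052 ]
post_pin 0.48 [292.7 196.5] [0.4463 0.061  0.052 ]
slot_start 0.64 [256.5 192.9] [ 0.4923 -0.0387  0.052 ]
slot_start 0.59 [257.8 213.3] [0.5606 0.011  0.052 ]
slot_corner 0.56 [281.2 206.8] [0.5016 0.0544 0.052 ]
slot_end 0.65 [259.2 220.6] [0.5823 0.0301 0.052 ]
slot_end 0.65 [293.2 198.5] [0.4528 0.0665 0.052 ]
band 0.71 [461.2 269.3] [0.4387 0.579  0.052 ]
band 0.54 [230.8 198.8] [ 0.5547 -0.0892  0.052 ]
graver_a 0.66 [291.6 198.1] [0.4081 0.0369 0.    ]
graver_a 0.65 [263. 193.] [ 0.4375 -0.0509  0.    ]
graver_b 0.66 [291.6 198.1] [0.4081 0.0369 0.    ]
graver_b 0.65 [263. 193.] [ 0.4375 -0.0509  0.    ]
jar 0.82 [204.5 221.9] [ 0.6362 -0.1311  0.    ]
top campos [0.398 0.074 1.664]
gate 0.72 [304.3 214.7] [ 0.5203 -0.0142  0.    ]
gate 0.51 [291.8 197.5] [0.5822 0.0303 0.    ]
post_pin 0.47 [311.4 225.7] [ 0.4783 -0.0358  0.052 ]
post_pin 0.32 [315.8 227.5] [ 0.472  -0.0509  0.052 ]
slot_start 0.84 [315.9 228.7] [ 0.4679 -0.0513  0.052 ]
slot_cor
[... 329 characters left out ...]
 [ 0.6338 -0.1366  0.    ]
{'time_s': 1.0, 'qpos': array([ 1.07942015e+00,  2.99876372e-01,  1.52098322e+00, -1.39983013e-05,
        1.32065555e+00, -6.65972664e-02]), 'joint_vel': array([ 1.16981504e-03, -4.36275025e-04,  1.27048957e-03, -7.04460700e-05,
        1.45879214e-03, -2.71373461e-04]), 'tau': array([-1.09550896e-03, -5.31665754e+01, -3.52915478e+01,  7.07600825e-02,
        2.15030252e-02, -4.58544025e-05]), 'ee_pos': array([0.22667474, 0.50112762, 0.20546565]), 'eef_rot': array([ 3.14157396e+00, -7.64359122e-05,  1.14602088e+00]), 'force': array([ 0.0549104 , -0.07812501, -0.12427573]), 'moment': array([-0.0046113 ,  0.0284031 ,  0.01067496]), 'grip_width': 0.09380248803719335}
```

View pics/scene0.png

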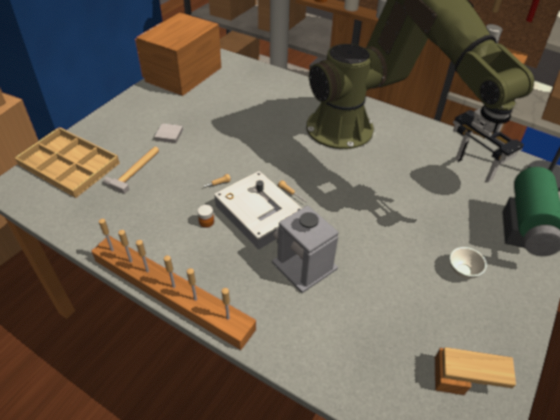

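View pics/top0.png

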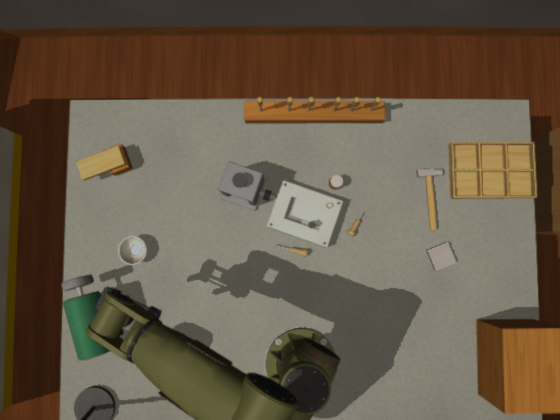

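The scene view shows the gearbox around (260,207) and the post near (260,187). In the top view the slot runs from about (316,229) to (285,216) to (291,197), and the roll stand is at (242,185). Next I check the detections and a fitted gate frame on zoomed crops.

Run:
```python
from h import *
from scipy.optimize import least_squares
L=dict(slot_start=[-.0,-.11],slot_corner=[0,0],slot_end=[.065,0])
obs=[]
for i in range(6):
    im,dp=ctrl.camera("top")
    for n in L:
        r=ctrl.place_of("top",n)
        if r and r[0]["score"]>.5: obs.append((n,r[0]["centre"]))
    r=ctrl.place_of("top","post_pin"); print([ (round(q["score"],2),at_z("top",q["centre"],.052).round(4)) for q in r[:2]])
P={n:np.mean([at_z("top",c,.052)[:2] for m,c in obs if m==n],0) for n in L}
print(P)
def w(p,l): c,s=np.cos(p[2]),np.sin(p[2]); return np.array([p[0]+c*l[0]-s*l[1],p[1]+s*l[0]+c*l[1]])
f=least_squares(lambda p:np.concatenate([w(p,L[n])-P[n] for n in L]),[.51,.055,-.36]); p=f.x; print(p,f.fun*1000)
np.save("gate.npy",p)
def crop(cam,c0,r0,wd,h,s,fn):
    im,_=ctrl.camera(cam); a=cv2.resize(im[r0:r0+h,c0:c0+wd,::-1],None,fx=s,fy=s,interpolation=cv2.INTER_CUBIC)
    q=proj(cam,[[*w(p,L[n]),.052] for n in L]); q=((q-[c0,r0]+.5)*s).astype(int)
    for x in q: cv2.circle(a,tuple(map(int,x)),3,(0,0,255),-1)
    return a
a=crop("top",262,175,100,75,6,0); b=crop("scene",200,160,130,90,6,0)
cv2.imwrite("pics/ct.png",a); cv2.imwrite("pics/cs.png",b)
```

```text
[(0.58, array([ 0.4724, -0.0433,  0.052 ])), (0.2, array([ 0.4627, -0.0218,  0.052 ]))]
[(0.55, array([ 0.4817, -0.0375,  0.052 ]))]
[(0.52, array([ 0.4745, -0.0392,  0.052 ]))]
[(0.58, array([ 0.4779, -0.0365,  0.052 ]))]
[(0.45, array([ 0.4834, -0.05  ,  0.052 ]))]
[(0.67, array([ 0.4852, -0.032 ,  0.052 ]))]
{'slot_start': array([ 0.46643126, -0.05032234]), 'slot_corner': array([0.51848113, 0.0583538 ]), 'slot_end': array([0.54458697, 0.03746057])}
[ 0.50154705  0.05693996 -0.33790402] [ -1.35035395   3.48262903 -16.93407693  -1.41383954  18.28443088
  -2.06878948]
```

View pics/ct.png

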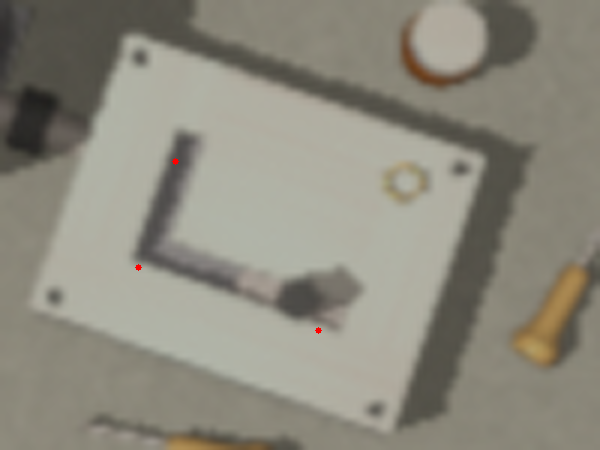

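View pics/cs.png

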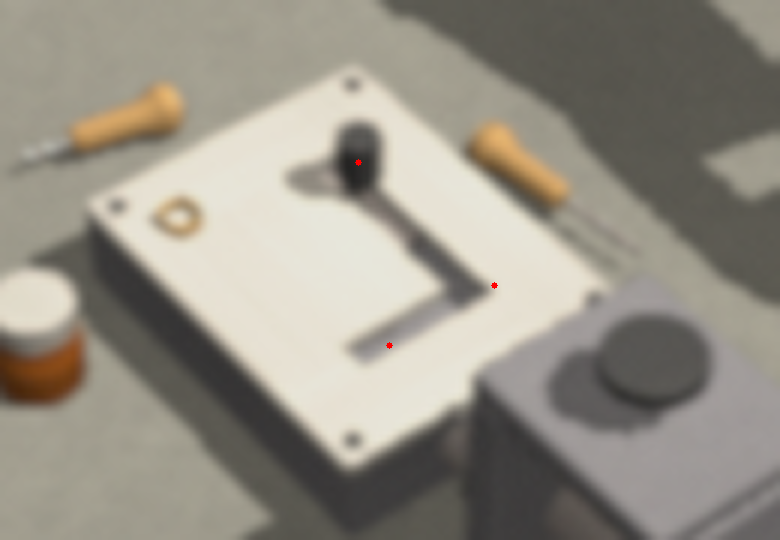

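The crops show that a bad slot_end detection pulled the fit off. In the top crop the real slot points are about start (324,310), corner (147,249) and end (183,145). The plate corners are (130,35), (487,155), (392,432) and (32,305), and the knob top is at (298,298). I refit from these.

Run:
```python
from h import *
from scipy.optimize import least_squares
T=lambda x,y,z=.052: at_z("top",[262+x/6-.5,175+y/6-.5],z)[:2]
S=lambda x,y,z=.052: at_z("scene",[200+x/6-.5,160+y/6-.5],z)[:2]
A={"top":[T(324,310),T(147,249),T(183,145)],"scene":[None,S(468,291),S(375,345)]}
for n,v in A.items(): print(n,[None if q is None else q.round(4) for q in v])
C=[T(130,35),T(487,155),T(392,432),T(32,305)]; Cs=[None,S(88,205),S(353,65),S(612,290)]
print("plate",np.round(C,4).tolist(),"ctr",np.mean(C,0),[np.linalg.norm(C[i]-C[i-1]).round(3) for i in range(4)])
print("plate scene",np.round(Cs[1:],4).tolist(), "far corner+x+y",S(350,470))
print("knob top:",T(298,298,.09),"scene",S(358,135,.09))
L=np.array([[0,-.11],[0,0],[.065,0]])
def w(p,l): c,s=np.cos(p[2]),np.sin(p[2]); return p[:2]+np.array([[c,-s],[s,c]])@l
f=least_squares(lambda p:np.concatenate([w(p,l)-q for l,q in zip(L,A["top"])]),[.51,.055,-.36]); print(f.x,f.fun*1000)
np.save("gate.npy",f.x)
p=f.x;c,s=np.cos(p[2]),np.sin(p[2]);R=np.array([[c,-s],[s,c]])
for nm,k in (("top",T(298,298,.09)),("sc",S(358,135,.09))): print(nm,"knob in slot frame",R.T@(k-p[:2]))
for l in ([0,-.135],[0,-.022],[-.035,0],[.04,0]): print(l,w(p,np.array(l)).round(4))
```

```text
top [array([ 0.4766, -0.0499]), array([0.512, 0.052]), array([0.5724, 0.031 ])]
scene [None, array([0.5116, 0.0478]), array([0.5663, 0.0292])]
plate [[0.6368, 0.0616], [0.5663, -0.1451], [0.4064, -0.0885], [0.4798, 0.1184]] ctr [ 0.52232111 -0.01341093] [np.float64(0.167), np.float64(0.218), np.float64(0.17), np.float64(0.22)]
plate scene [[0.5641, -0.1441], [0.404, -0.0901], [0.4729, 0.1066]] far corner+x+y [0.63829748 0.06225927]
knob top: [ 0.48157526 -0.03242448] scene [ 0.48146308 -0.03577153]
[ 0.51195119  0.05277729 -0.33491935] [-0.84167682 -1.17098695 -0.09087911  0.76087857  0.93255592  0.41010838]
top knob in slot frame [-0.00068293 -0.09045205]
sc knob in slot frame [ 0.00031128 -0.09365   ]
[0, -0.135] [ 0.4676 -0.0747]
[0, -0.022] [0.5047 0.032 ]
[-0.035, 0] [0.4789 0.0643]
[0.04, 0] [0.5497 0.0396]
```

```bash
python3 -m inch '[-3.55,3.81,0,0,0,0,0,-3.55,3.81,0,0,0,0,0,-3.55,3.81,0,0,0,0,0,-3.55,3.81,0,0,0,0,0,-3.55,3.81,0,0,0,0,0,-3.55,3.81,0,0,0,0,0,-3.55,3.81,0,0,0,0,0,-3.55,3.81,0,0,0,0,0,-3.55,3.81,0,0,0,0,0,-3.55,3.81,0,0,0,0,0,-3.55,3.81,0,0,0,0,0,-3.55,3.81,0,0,0,0,0,0,0,0,0,0,0.185,0,0,0,0,0,0,0.185,0,0,0,0,0,0,0.185,0,0,0,0,0,0,0.185,0,0,0,0,0,0,0.185,0,0,0,0,0,0,0.185,0,0,0,0,0,0,0.185,0,0,0,0,0,0,0.185,0]'
cat > rel.py <<'E'
from h import *
p=np.array([.512,.0515,-.335]); c,s=np.cos(p[2]),np.sin(p[2]); R=np.array([[c,-s],[s,c]])
o=ctrl.get_obs(); print("t",o["time_s"],"tool slot mm",(R.T@(o["ee_pos"][:2]-p[:2])*1000).round(1),"z",o["ee_pos"][2].round(4),"yaw",o["eef_rot"].round(3),"F",o["force"].round(1),"w",o["grip_width"])
E
python3 rel.py
```

```text
time_s: 5.1
ee_pos: [0.4677, -0.0755, 0.2055]
eef_rot: [-3.142, -0.0, -0.34]
force: [-0.2, -0.5, -0.4]
grip_width: 0.0007
t 5.1 tool slot mm [-1.000e-01 -1.345e+02] z 0.2055 yaw [-3.142 -0.    -0.34 ] F [-0.2 -0.5 -0.4] w 0.0006917991894060476
```

```bash
python3 -m inch '[0,0,3.5,0,0,0,0,0,0,3.5,0,0,0,0,0,0,3,0,0,0,0,0,0,2,0,0,0,0,0,0,1.2,0,0,0,0,0,0,0.8,0,0,0,0,0,0,0,0,0,0,0]'
python3 - <<'E'
from rel import *
out=[]
for cam,c0,r0,wd,h in (("top",262,175,100,75),("scene",200,160,120,75)):
    im,_=ctrl.camera(cam); out.append(cv2.resize(im[r0:r0+h,c0:c0+wd,::-1],(wd*600//wd,300) if 0 else None,fx=4,fy=4,interpolation=cv2.INTER_CUBIC)[:300,:400])
cv2.imwrite("pics/c2.png",np.hstack(out))
E
```

```text
time_s: 5.98
ee_pos: [0.4677, -0.0755, 0.0655]
eef_rot: [3.142, 0.0, -0.334]
force: [-0.5, -0.1, 0.4]
grip_width: 0.0007
t 5.975 tool slot mm [-1.000e-01 -1.345e+02] z 0.0655 yaw [ 3.142  0.    -0.334] F [-0.5 -0.1  0.4] w 0.0007143240847811861
```

View pics/c2.png

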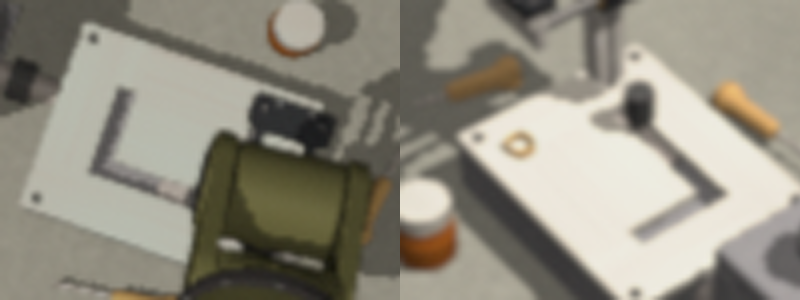

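The fingertips, at (603,60) in the scene crop, stand behind the post at (638,100). I push along the long leg.

```bash
python3 -m inch '[0,-0.7,0,0,0,0,0,0,-0.7,0,0,0,0,0,0,-0.7,0,0,0,0,0,0,-0.7,0,0,0,0,0,0,-0.7,0,0,0,0,0,0,-0.7,0,0,0,0,0,0,-0.7,0,0,0,0,0,0,-0.7,0,0,0,0,0,0,-0.7,0,0,0,0,0,0,-0.7,0,0,0,0,0,0,-0.7,0,0,0,0,0,0,-0.7,0,0,0,0,0,0,-0.7,0,0,0,0,0,0,-0.5,0,0,0,0,0,0,-0.3,0,0,0,0,0]'; python3 rel.py
python3 -m inch '[0,-0.3,0,0,0,0,0,0,-0.3,0,0,0,0,0,0,-0.3,0,0,0,0,0]'; python3 rel.py
```

```text
time_s: 7.95
ee_pos: [0.5002, 0.0184, 0.0654]
eef_rot: [3.142, 0.0, -0.334]
force: [0.3, -2.5, 0.7]
grip_width: 0.0005
t 7.95 tool slot mm [ -0.3 -35.2] z 0.0654 yaw [ 3.142  0.    -0.334] F [ 0.3 -2.5  0.7] w 0.000515578069866687
time_s: 8.32
ee_pos: [0.5031, 0.0267, 0.0654]
eef_rot: [3.142, 0.0, -0.334]
force: [-0.7, -0.7, 1.2]
grip_width: 0.0009
t 8.325 tool slot mm [ -0.2 -26.3] z 0.0654 yaw [ 3.142  0.    -0.334] F [-0.7 -0.7  1.2] w 0.000949796469085768
```

```bash
python3 -m inch '[0,-0.2,0,0,0,0,0,0,-0.2,0,0,0,0,0]'; python3 rel.py
python3 -m inch '[0,-0.15,0,0,0,0,0,0,0,0,0,0,0,0]'; python3 rel.py
python3 - <<'E'
from h import *
im,_=ctrl.camera("scene"); cv2.imwrite("pics/c3.png",cv2.resize(im[150:250,200:330,::-1],None,fx=5,fy=5,interpolation=cv2.INTER_CUBIC))
E
```

```text
time_s: 8.57
ee_pos: [0.5044, 0.0305, 0.0654]
eef_rot: [-3.142, 0.0, -0.334]
force: [-1.0, -1.3, 2.5]
grip_width: 0.0005
t 8.575 tool slot mm [ -0.2 -22.4] z 0.0654 yaw [-3.142  0.    -0.334] F [-1.  -1.3  2.5] w 0.0004547918236926502
time_s: 8.82
ee_pos: [0.5047, 0.0315, 0.0655]
eef_rot: [3.141, 0.0, -0.334]
force: [-2.0, -4.8, 2.5]
grip_width: 0.0003
t 8.825 tool slot mm [ -0.3 -21.3] z 0.0655 yaw [ 3.141  0.    -0.334] F [-2.  -4.8  2.5] w 0.0003078325841892384
```

View pics/c3.png

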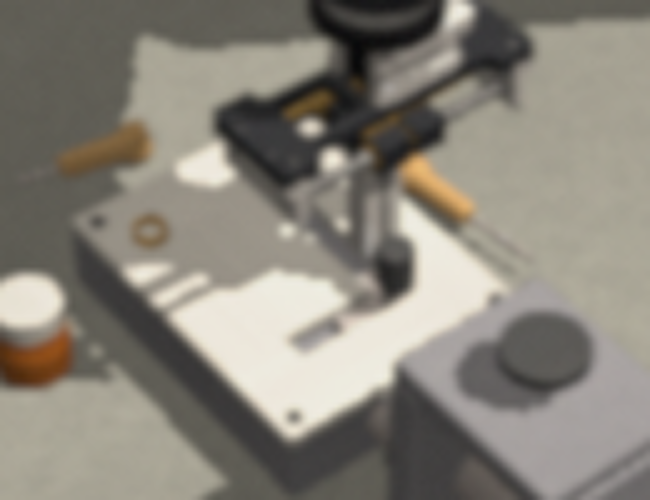

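The post is at the corner, with the knob at (395,265), and the force rose to 5 N at the wall. I go round to its -x side.

```bash
python3 -m inch '[0,0.8,0,0,0,0,0,0,0.8,0,0,0,0,0,-2.5,0,0,0,0,0,0,-2.5,0,0,0,0,0,0,0,-1.9,0,0,0,0,0,0,-1.9,0,0,0,0,0,0,0,0,0,0,0,0]'; python3 rel.py
python3 -m inch '[0.7,0,0,0,0,0,0,0.7,0,0,0,0,0,0,0.7,0,0,0,0,0,0,0.7,0,0,0,0,0,0,0.7,0,0,0,0,0,0,0.7,0,0,0,0,0,0,0.7,0,0,0,0,0,0,0.7,0,0,0,0,0,0,0.7,0,0,0,0,0,0,0.7,0,0,0,0,0,0,0.5,0,0,0,0,0,0,0.3,0,0,0,0,0,0]'; python3 rel.py
```

```text
time_s: 9.75
ee_pos: [0.4649, 0.0693, 0.0654]
eef_rot: [-3.141, -0.0, -0.333]
force: [-1.5, 0.0, -0.2]
grip_width: 0.0005
t 9.75 tool slot mm [-50.3   1.3] z 0.0654 yaw [-3.141 -0.    -0.333] F [-1.5  0.  -0.2] w 0.0004811872173400924
time_s: 11.25
ee_pos: [0.5388, 0.0433, 0.0654]
eef_rot: [3.142, 0.0, -0.334]
force: [-2.7, 0.0, 1.1]
grip_width: 0.0008
t 11.25 tool slot mm [28.   1.1] z 0.0654 yaw [ 3.142  0.    -0.334] F [-2.7  0.   1.1] w 0.0007559141799520284
```

```bash
python3 -m inch '[0.3,0,0,0,0,0,0,0.3,0,0,0,0,0,0,0.2,0,0,0,0,0,0]'; python3 rel.py
python3 -m inch '[0.2,0,0,0,0,0,0,0.1,0,0,0,0,0,0]'; python3 rel.py
python3 -m inch '[0.1,0,0,0,0,0,0,0.1,0,0,0,0,0,0]'; python3 rel.py
```

```text
time_s: 11.62
ee_pos: [0.5462, 0.0407, 0.0654]
eef_rot: [-3.142, -0.0, -0.334]
force: [-1.6, 0.4, -0.1]
grip_width: 0.0004
t 11.625 tool slot mm [35.9  1.1] z 0.0654 yaw [-3.142 -0.    -0.334] F [-1.6  0.4 -0.1] w 0.00038558765696821736
time_s: 11.88
ee_pos: [0.549, 0.0397, 0.0654]
eef_rot: [-3.142, -0.0, -0.334]
force: [-2.6, -0.7, 0.5]
grip_width: 0.0003
t 11.875 tool slot mm [38.8  1.1] z 0.0654 yaw [-3.142 -0.    -0.334] F [-2.6 -0.7  0.5] w 0.00025127424294476414
time_s: 12.12
ee_pos: [0.5508, 0.0391, 0.0655]
eef_rot: [3.142, 0.0, -0.334]
force: [-1.3, -0.4, 1.1]
grip_width: 0.0005
t 12.125 tool slot mm [40.8  1.1] z 0.0655 yaw [ 3.142  0.    -0.334] F [-1.3 -0.4  1.1] w 0.0004964671013239156
```

No end-stop force yet, so I continue in 1 mm steps.

```bash
for i in 1; do python3 -m inch '[0.1,0,0,0,0,0,0,0.1,0,0,0,0,0,0]'; done; python3 rel.py
python3 -m inch '[0.1,0,0,0,0,0,0,0,0,0,0,0,0,0]'; python3 rel.py
```

```text
time_s: 12.38
ee_pos: [0.5522, 0.0386, 0.0655]
eef_rot: [3.141, 0.002, -0.334]
force: [-11.8, 1.2, 8.0]
grip_width: 0.0004
t 12.375 tool slot mm [42.2  1. ] z 0.0655 yaw [ 3.141e+00  2.000e-03 -3.340e-01] F [-11.8   1.2   8. ] w 0.0004030585372733158
time_s: 12.62
ee_pos: [0.5524, 0.0386, 0.0657]
eef_rot: [3.141, 0.003, -0.334]
force: [-14.7, 1.7, 11.5]
grip_width: 0.0005
t 12.625 tool slot mm [42.4  1.1] z 0.0657 yaw [ 3.141e+00  3.000e-03 -3.340e-01] F [-14.7   1.7  11.5] w 0.0005262428597662277
```

The force rose sharply to 12–15 N at about 42 mm, which is the end stop. I back off gently, rise, move aside and check.

```bash
python3 -m inch '[-0.1,0,0,0,0,0,0,-0.1,0,0,0,0,0,0,-0.2,0,0,0,0,0,0,-0.5,0,0,0,0,0,0,-1.5,0,0,0,0,0,0,-2.5,0,0,0,0,0,0,0,0,-4,0,0,0,0,0,0,-5,0,0,0,0,0,0,-5,0,0,0,0,-5,0,0,0,0,0,0,-5,0,0,0,0,0,0,-5,0,0,0,0,0,0,-3,0,0,0,0,0,0,0,0,0,0,0,0,0]'; python3 rel.py
python3 - <<'E'
from h import *
p=np.array([.512,.0515,-.335]); c,s=np.cos(p[2]),np.sin(p[2]); R=np.array([[c,-s],[s,c]])
out=[]
for cam,c0,r0 in (("top",262,175),("scene",205,160)):
    im,_=ctrl.camera(cam)
    out.append(cv2.resize(im[r0:r0+75,c0:c0+65,::-1],None,fx=6,fy=6,interpolation=cv2.INTER_CUBIC))
    for n in ("post_pin","slot_end"):
        for r in ctrl.place_of(cam,n)[:1]: print(cam,n,round(r["score"],2),(R.T@(at_z(cam,r["centre"],.052)[:2]-p[:2])*1000).round(1))
cv2.imwrite("pics/c4.png",np.hstack(out))
E
```

```text
time_s: 14.38
ee_pos: [0.3363, 0.1137, 0.2058]
eef_rot: [-3.141, -0.001, -0.332]
force: [0.3, -0.4, 0.7]
grip_width: 0.0002
t 14.375 tool slot mm [-186.4    1. ] z 0.2058 yaw [-3.141e+00 -1.000e-03 -3.320e-01] F [ 0.3 -0.4  0.7] w 0.00023399990312217113
top post_pin 0.52 [74.4 -5.8]
top slot_end 0.56 [62.1 -6.7]
scene post_pin 0.64 [60.3  7.4]
scene slot_end 0.71 [76.1  6.8]
```

View pics/c4.png

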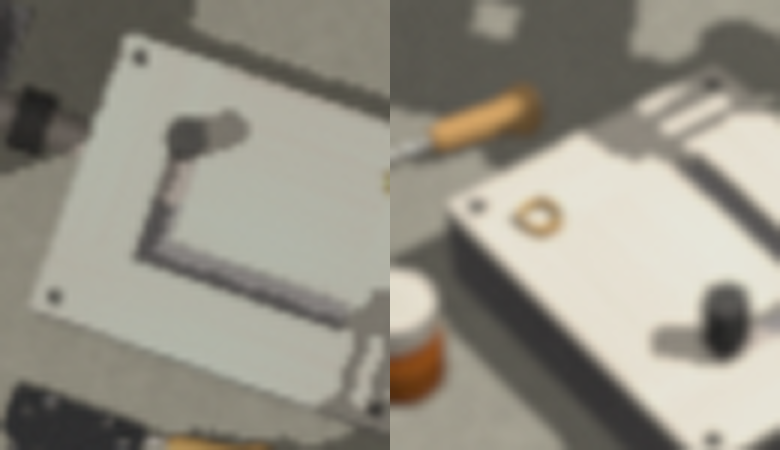

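The knob now stands at the short leg's end: (186,137) in the top crop and (727,297) in the scene crop. I measure how far it is home.

Run:
```python
from h import *
p=np.array([.512,.0515,-.335]); c,s=np.cos(p[2]),np.sin(p[2]); R=np.array([[c,-s],[s,c]])
f=lambda cam,c0,r0,x,y,z:(R.T@(at_z(cam,[c0+x/6-.5,r0+y/6-.5],z)[:2]-p[:2])*1000).round(1)
print(f("top",262,175,186,137,.09),f("scene",205,160,337,297,.09), "start view ref top",f("top",262,175,187,133,.052))
```

```text
[64.4 -0. ] [64.2 -1.9] start view ref top [71.2  0.6]
```

Measured 64.3 mm against 65 mm, within noise. The hard push may have tilted the post and let it relax back, so I'll re-touch gently and lower, to seat it without tilting.

```bash
python3 -m inch '[4,0,0,0,0,0,0,5,0,0,0,0,0,0,5,0,0,0,0,0,0,4,0,0,0,0,0,0,2,0,0,0,0,0,0,0,0,4,0,0,0,0,0,0,4,0,0,0,0,0,0,3,0,0,0,0,0,0,2,0,0,0,0,0,0,1.3,0,0,0,0,0,0,0,0,0,0,0]'; python3 rel.py
python3 -m inch '[0.6,0,0,0,0,0,0,0.6,0,0,0,0,0,0,0.6,0,0,0,0,0,0,0.4,0,0,0,0,0,0,0,0,0,0,0,0,0]'; python3 rel.py
python3 -m inch '[0.1,0,0,0,0,0,0,0.1,0,0,0,0,0,0]'; python3 rel.py
```

```text
time_s: 16.05
ee_pos: [0.5261, 0.0474, 0.0617]
eef_rot: [3.141, 0.001, -0.334]
force: [0.1, -0.4, 1.0]
grip_width: 0.0004
t 16.05 tool slot mm [14.6  0.8] z 0.0617 yaw [ 3.141e+00  1.000e-03 -3.340e-01] F [ 0.1 -0.4  1. ] w 0.0003655769445520334
time_s: 16.68
ee_pos: [0.5472, 0.0403, 0.0624]
eef_rot: [3.142, 0.0, -0.334]
force: [0.3, -0.4, -0.7]
grip_width: 0.0005
t 16.675 tool slot mm [36.9  1. ] z 0.0624 yaw [ 3.142  0.    -0.334] F [ 0.3 -0.4 -0.7] w 0.0005193442682601917
time_s: 16.92
ee_pos: [0.5489, 0.0398, 0.0625]
eef_rot: [3.142, 0.0, -0.334]
force: [-0.5, -0.4, -0.4]
grip_width: 0.0002
t 16.925 tool slot mm [38.7  1.1] z 0.0625 yaw [ 3.142  0.    -0.334] F [-0.5 -0.4 -0.4] w 0.00022911400576778676
```

```bash
python3 -m inch '[0.1,0,0,0,0,0,0,0,0,0,0,0,0,0]'; python3 rel.py
python3 -m inch '[0.05,0,0,0,0,0,0,0,0,0,0,0,0,0]'; python3 rel.py
python3 -m inch '[0.05,0,0,0,0,0,0,0,0,0,0,0,0,0]'; python3 rel.py
```

```text
time_s: 17.18
ee_pos: [0.5499, 0.0394, 0.0625]
eef_rot: [-3.142, -0.0, -0.334]
force: [-0.0, -0.0, 0.2]
grip_width: 0.0
t 17.175 tool slot mm [39.8  1.1] z 0.0625 yaw [-3.142 -0.    -0.334] F [-0.  -0.   0.2] w 2.7118589771503194e-05
time_s: 17.42
ee_pos: [0.5504, 0.0393, 0.0624]
eef_rot: [-3.142, 0.0, -0.334]
force: [-0.7, -0.7, 0.1]
grip_width: 0.0003
t 17.425 tool slot mm [40.2  1. ] z 0.0624 yaw [-3.142  0.    -0.334] F [-0.7 -0.7  0.1] w 0.0003223690120240903
time_s: 17.68
ee_pos: [0.5508, 0.0391, 0.0624]
eef_rot: [3.142, 0.0, -0.334]
force: [-0.2, -0.3, -0.1]
grip_width: 0.0005
t 17.675 tool slot mm [40.8  1.1] z 0.0624 yaw [ 3.142  0.    -0.334] F [-0.2 -0.3 -0.1] w 0.0004891606919201145
```

```bash
python3 -m inch '[0.05,0,0,0,0,0,0,0,0,0,0,0,0,0]'; python3 rel.py
python3 -m inch '[0.05,0,0,0,0,0,0,0,0,0,0,0,0,0]'; python3 rel.py
```

```text
time_s: 17.92
ee_pos: [0.5513, 0.0389, 0.0624]
eef_rot: [3.142, -0.0, -0.334]
force: [0.5, -0.3, 0.8]
grip_width: 0.0001
t 17.925 tool slot mm [41.3  1.1] z 0.0624 yaw [ 3.142 -0.    -0.334] F [ 0.5 -0.3  0.8] w 0.00010542881542867404
time_s: 18.18
ee_pos: [0.5516, 0.0388, 0.0624]
eef_rot: [3.142, 0.0, -0.334]
force: [-1.2, 0.2, 0.1]
grip_width: 0.0003
t 18.175 tool slot mm [41.6  1.1] z 0.0624 yaw [ 3.142  0.    -0.334] F [-1.2  0.2  0.1] w 0.0002938609373937069
```

```bash
python3 -m inch '[0.05,0,0,0,0,0,0,0,0,0,0,0,0,0]'; python3 rel.py
```

```text
time_s: 18.42
ee_pos: [0.5518, 0.0388, 0.0624]
eef_rot: [3.141, 0.001, -0.334]
force: [-5.9, 1.1, 3.2]
grip_width: 0.0005
t 18.425 tool slot mm [41.8  1.1] z 0.0624 yaw [ 3.141e+00  1.000e-03 -3.340e-01] F [-5.9  1.1  3.2] w 0.0005090267746742373
```

Contact begins at 41.6 mm and is stiff at once, so the post is against the slot end. I retreat, check and hand in.

```bash
python3 -m inch '[-0.1,0,0,0,0,0,0,-0.1,0,0,0,0,0,0,-0.3,0,0,0,0,0,0,-1,0,0,0,0,0,0,-2,0,0,0,0,0,0,-2,0,0,0,0,0,0,0,0,-4,0,0,0,0,0,0,-5,0,0,0,0,0,0,-5,0,0,0,0,-5,0,0,0,0,0,0,-5,0,0,0,0,0,0,-5,0,0,0,0,0,0,-3,0,0,0,0,0,0,0,0,0,0,0,0,0,0,0,0,0,0,0,0]'; python3 rel.py
python3 - <<'E'
from h import *
a,_=ctrl.camera("top"); b,_=ctrl.camera("scene")
cv2.imwrite("pics/c5.png",np.hstack([cv2.resize(x[r:r+100,c:c+98,::-1],None,fx=4,fy=4,interpolation=cv2.INTER_CUBIC) for x,r,c in((a,170,262),(b,155,200))]))
E
```

```text
time_s: 20.3
ee_pos: [0.3305, 0.1156, 0.2025]
eef_rot: [-3.141, -0.001, -0.334]
force: [0.6, 0.3, -0.1]
grip_width: 0.0004
t 20.3 tool slot mm [-192.5    0.9] z 0.2025 yaw [-3.141e+00 -1.000e-03 -3.340e-01] F [ 0.6  0.3 -0.1] w 0.00043272871994527154
```

View pics/c5.png

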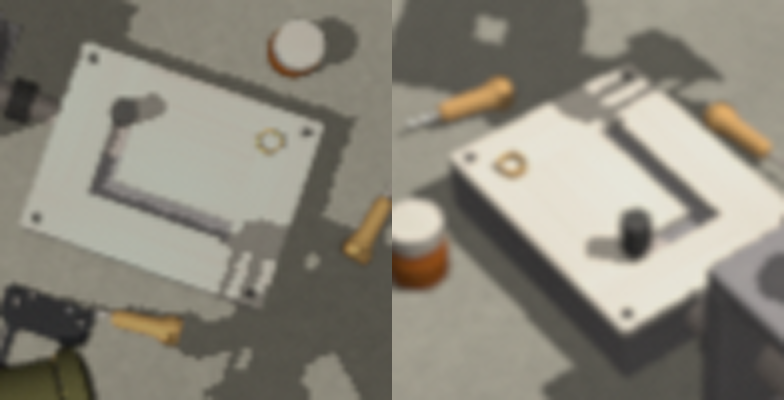

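The post is upright at the short leg's end, at (125,112) in the top crop. The ring, both gravers and the jar look unmoved, and the hand is clear.

```bash
python3 -c "
from station import ctrl
print(ctrl.hand_in())"
```

```text
the job is handed in; nothing more can be done
None
```

The gear post is home at the end of the short leg, and I handed the job in at about 20 s of the 38 s allowed. I pushed the post with closed fingertips along the long leg to the corner wall (about 5 N). I then went round it and pushed along the short leg to the end stop (about 15 N at the wrist), with no pinching or lifting.

**Final position:** a gentle second touch met no resistance until the tool was within 1 mm of where the first push ended, then went stiff at once. The cameras put the post 64.3 mm from the corner against 65 mm nominal, which is within the calibration error.

**Bystanders:** in the last pictures the ring, both gravers and the jar look unmoved. The anvil block, hammer and bowl were outside those crops, but the arm worked well away from them. The hand is clear, about 20 cm up on the robot's side, with no force on the tool.

**Disagreements:** the network points were unreliable. One `slot_end` reading was bad at the start. At the end the `post_pin` and `slot_end` readings were scattered by about 10 mm. I used my own pixel measurements and the contact forces instead.

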